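# Clear the espresso cups from the drainer to the cup rack, in the same order

## Task

Move the four espresso cups from the dish drainer to the wells of the oak cup rack, one cup to a well, keeping them in the same order from left to right as they stand now (and as their saucers stand behind them). Leave each cup upside down and sitting flat in its well, put down gently rather than dropped, and leave the saucers standing in the drainer.

Things in the scene. Friction and masses are not known exactly. Their poses are not given: they have to be found in the camera images.
- drainer: steel dish drainer, 285 x 364 mm, fixed, left or right of the rack. Cups stand on flat slats 35 mm above the counter; only the saucer half rises higher (end frames 108 mm). Origin: counter level, under the middle of the cup row; y runs along the row, to the left as the robot sees it; x points away from the robot, to the saucers. Turned at most 0.17 rad from the world axes
- rack: low oak cup rack, 114 x 364 x 20 mm, brass end handles, fixed. Four round wells in a row, 78 mm across, 4 mm deep, cork floors 16 mm above the counter, centres at y = +135, +45, -45, -135 mm on its y axis. Origin: centre of its underside; y runs along the row, to the left as the robot sees it. Turned at most 0.17 rad from the world axes
- cup_yellow: yellow espresso cup, 100-170 g, upside down on the slats, 90 mm from the next: 62 mm across at the rim (underneath), 60 at 20 mm up, 56 at 36 mm up, then in to a 37 mm foot on top, 58 mm up. Loop handle towards its +y, reaching 49 mm from the axis, 8 to 41 mm up; it starts pointing left along the row, within 0.45 rad. Origin: centre of the rim, underneath; z up
- cup_blue: blue espresso cup, 100-170 g, upside down on the slats, 90 mm from the next: 62 mm across at the rim (underneath), 60 at 20 mm up, 56 at 36 mm up, then in to a 37 mm foot on top, 58 mm up. Loop handle towards its +y, reaching 49 mm from the axis, 8 to 41 mm up; it starts pointing left along the row, within 0.45 rad. Origin: centre of the rim, underneath; z up
- cup_red: red espresso cup, 100-170 g, upside down on the slats, 90 mm from the next: 62 mm across at the rim (underneath), 60 at 20 mm up, 56 at 36 mm up, then in to a 37 mm foot on top, 58 mm up. Loop handle towards its +y, reaching 49 mm from the axis, 8 to 41 mm up; it starts pointing left along the row, within 0.45 rad. Origin: centre of the rim, underneath; z up
- cup_green: green espresso cup, 100-170 g, upside down on the slats, 90 mm from the next: 62 mm across at the rim (underneath), 60 at 20 mm up, 56 at 36 mm up, then in to a 37 mm foot on top, 58 mm up. Loop handle towards its +y, reaching 49 mm from the axis, 8 to 41 mm up; it starts pointing left along the row, within 0.45 rad. Origin: centre of the rim, underneath; z up
- saucer_yellow: yellow saucer, 120 mm across, 10 mm thick, loose, on edge in a wire slot of the drainer in line with the yellow cup, 130 mm further from the robot; its top is 136 mm above the counter. Origin: centre of the disc, 76 mm above the counter; its flat faces look along the row (y)
- saucer_blue: blue saucer, 120 mm across, 10 mm thick, loose, on edge in a wire slot of the drainer in line with the blue cup, 130 mm further from the robot; its top is 136 mm above the counter. Origin: centre of the disc, 76 mm above the counter; its flat faces look along the row (y)
- saucer_red: red saucer, 120 mm across, 10 mm thick, loose, on edge in a wire slot of the drainer in line with the red cup, 130 mm further from the robot; its top is 136 mm above the counter. Origin: centre of the disc, 76 mm above the counter; its flat faces look along the row (y)
- saucer_green: green saucer, 120 mm across, 10 mm thick, loose, on edge in a wire slot of the drainer in line with the green cup, 130 mm further from the robot; its top is 136 mm above the counter. Origin: centre of the disc, 76 mm above the counter; its flat faces look along the row (y)
Not all that is in view belongs to the job. There is more than one size of the saucer_green; the one meant has the size given above.

How it is judged (in metres and radians):
At the end, for the whole second after the job is handed in: Each cup in the well with the same number from the left as its saucer in the drainer: within 12 mm of the centre along and across, rim on the well floor within 2.5 mm, upside down, upright to 0.05 rad, released, at rest. Each saucer still on edge in its slot, moved under 15 mm (((y of saucer_yellow in the frame of drainer between 0.115 and 0.155 m and y of cup_yellow in the frame of rack between 0.123 and 0.147 m) or (y of saucer_yellow in the frame of drainer between 0.025 and 0.065 m and y of cup_yellow in the frame of rack between 0.033 and 0.057 m) or (y of saucer_yellow in the frame of drainer between -0.065 and -0.025 m and y of cup_yellow in the frame of rack between -0.057 and -0.033 m) or (y of saucer_yellow in the frame of drainer between -0.155 and -0.115 m and y of cup_yellow in the frame of rack between -0.147 and -0.123 m)) and x of cup_yellow in the frame of rack between -0.012 and 0.012 m and z of cup_yellow in the frame of rack between 0.012 and 0.0185 m and angle between each of cup_yellow, cup_blue, cup_red, cup_green's own z axis and vertical below 0.05 rad and linear speed of each of cup_yellow, cup_blue, cup_red, cup_green below 0.02 m/s and contact force between the fingers and cup_yellow below 0.1 N and distance of each of saucer_yellow, saucer_blue, saucer_red, saucer_green from where it was at the start of the episode below 0.015 m and angle between each of saucer_yellow, saucer_blue, saucer_red, saucer_green's own z axis and vertical below 0.2 rad and ((y of saucer_blue in the frame of drainer between 0.115 and 0.155 m and y of cup_blue in the frame of rack between 0.123 and 0.147 m) or (y of saucer_blue in the frame of drainer between 0.025 and 0.065 m and y of cup_blue in the frame of rack between 0.033 and 0.057 m) or (y of saucer_blue in the frame of drainer between -0.065 and -0.025 m and y of cup_blue in the frame of rack between -0.057 and -0.033 m) or (y of saucer_blue in the frame of drainer between -0.155 and -0.115 m and y of cup_blue in the frame of rack between -0.147 and -0.123 m)) and x of cup_blue in the frame of rack between -0.012 and 0.012 m and z of cup_blue in the frame of rack between 0.012 and 0.0185 m and contact force between the fingers and cup_blue below 0.1 N and ((y of saucer_red in the frame of drainer between 0.115 and 0.155 m and y of cup_red in the frame of rack between 0.123 and 0.147 m) or (y of saucer_red in the frame of drainer between 0.025 and 0.065 m and y of cup_red in the frame of rack between 0.033 and 0.057 m) or (y of saucer_red in the frame of drainer between -0.065 and -0.025 m and y of cup_red in the frame of rack between -0.057 and -0.033 m) or (y of saucer_red in the frame of drainer between -0.155 and -0.115 m and y of cup_red in the frame of rack between -0.147 and -0.123 m)) and x of cup_red in the frame of rack between -0.012 and 0.012 m and z of cup_red in the frame of rack between 0.012 and 0.0185 m and contact force between the fingers and cup_red below 0.1 N and ((y of saucer_green in the frame of drainer between 0.115 and 0.155 m and y of cup_green in the frame of rack between 0.123 and 0.147 m) or (y of saucer_green in the frame of drainer between 0.025 and 0.065 m and y of cup_green in the frame of rack between 0.033 and 0.057 m) or (y of saucer_green in the frame of drainer between -0.065 and -0.025 m and y of cup_green in the frame of rack between -0.057 and -0.033 m) or (y of saucer_green in the frame of drainer between -0.155 and -0.115 m and y of cup_green in the frame of rack between -0.147 and -0.123 m)) and x of cup_green in the frame of rack between -0.012 and 0.012 m and z of cup_green in the frame of rack between 0.012 and 0.0185 m and contact force between the fingers and cup_green below 0.1 N); the robot touches nothing.
It fails at once if a cup is dropped: it moves at over 0.7 m/s with no finger on it (a fall of about 25 mm) ((linear speed of cup_yellow above 0.7 m/s and contact force between the fingers and cup_yellow below 0.05 N) or (linear speed of cup_blue above 0.7 m/s and contact force between the fingers and cup_blue below 0.05 N) or (linear speed of cup_red above 0.7 m/s and contact force between the fingers and cup_red below 0.05 N) or (linear speed of cup_green above 0.7 m/s and contact force between the fingers and cup_green below 0.05 N)).
It fails at once if a saucer is knocked out of its place in the drainer (moved 20 mm) (distance of any of saucer_yellow, saucer_blue, saucer_red, saucer_green from where it was at the start of the episode above 0.02 m).
It also fails if it takes over 106 s, if anything falls off the work surface, if the arm or the gripper's body presses on something with over 40 N, if the wrist force passes 120 N, or if a joint passes its speed limit or range.

## Robot

A 6-joint arm with a two-finger parallel gripper is mounted at the origin on the work surface. World frame = base frame: x ahead of the robot, y to its left, z up, the work surface at z = 0. Lengths are in mm, angles in degrees, forces in N, time in s.
With the tool pointing down it reaches from about 225 to 875 mm from the base axis. Payload 3.4 kg.
Tool frame: the origin (TCP) lies on the centre line of the jaws, within the pads' length; the fingertips stand bot.finger_overhang ahead of it and the grasp point (between the pads) lies 3 mm ahead of it (bot.finger_overhang is the distance from the TCP to the fingertips, in mm); z points along the fingers, y is the line along which they close (so a half turn about z gives the same grasp; the last joint's range is limited). The gripper opens to 85 mm and grips with 20 to 120 N. Pads are 22 mm wide; open, the fingers measure 114 mm over their backs; the gripper's body (76 mm by 85 mm) begins 54 mm behind the grasp point. The pads swing forward as they close: fully open they stand 13 mm farther back than shut.
Start: joints at [58.213, 15.808, 86.224, -0, 77.962, -6.933], TCP at [241.704, 521.766, 253.328] pointing down, gripper open.
Joint ranges: [-165.64, 165.64], [-43.16, 119.46], [12.63, 154.43], [-67.54, 247.53], [6.08, 155.33], [-154.97, 154.97]. Speed limits (degrees/s): [147.25, 147.25, 180, 180, 180, 180].

## Interface

Orientations are given as [roll, pitch, yaw] about the fixed x, y, z axes, in that order (R = Rz(yaw) Ry(pitch) Rx(roll)).
In Python, from bench import bot, optics, spotter gives the robot as it stands. The module is installed in compiled form; this text tells all that it offers.
- The arm moves only by the tool arm_command, never from a script. Its argument "targets" is a list that holds one entry, the list of rows, each a list of 6 numbers: the shift along the tool's x, y, z in m, then the turn, a rotation vector about the tool's x, y, z in rad. A call has 1 to 12 rows; each row shifts and turns the commanded pose from where the row before left it, along the tool's axes as they then stand; what a row does not reach is not made up. A row lasts 1/8 s, in which the tool goes at most 62.5 mm and 10.7 degrees, less where a joint would pass 70% of its speed; a pose out of reach is approached as far as the arm can. A call with a gripper value outside its range is refused whole. "gripper" is the closure, from -1 (fully open) to 1 (shut), set as the call begins (left out, the last holds). The fingers move at their own pace and stop on an object; "force" is the grip in N (left out, the last holds). Time passes only in rows, so rows that do not move let the fingers close. It gives the time, the measured TCP pose, the force, the opening and the grip force at its end, in the units of the state.
- bot.read_state(): the state, without advancing time (a new reading comes with each control period).
- optics.camera(name): name is "scene" or "top" or "wrist"; returns the picture (480x640x3 uint8, red, green, blue); there is no depth.
- optics.camera_info(name): a dict with "vfov" (degrees; the focal length in pixels is half the picture's height over the tangent of half this angle, whatever the lens; pixels are square), "cx", "cy" (the principal point, pixels), "origin" and "attitude" of the camera in the world. Camera axes: x right, y down, z forward; pixel columns grow to the right and rows downward; lengths in mm; the calibration is good to about 2 mm. A picture is of the moment at which its call begins: read the wrist's pose just before it. camera_info takes no time and is no camera call; for the wrist camera it gives the pose at the moment of the call.
- bot.finish_job(): hands the job in; it is judged then, once.
Trained networks look in the newest picture that a camera, given by its name, has taken for a name from the list of things; names that differ only in an ending like _2 or _b are one class to them, and where a whole thing is asked for, a point or a joint stands for the part that bears it (a point fixed in the world has none). Each returns a list of dicts, best first, with "score" (0 to 1); they miss things now and then, are a little off and sometimes report something else, mostly with a low value. They report only what shows in the picture. A call takes as long as a camera call. They do not tell look-alikes from the thing itself.
- spotter.boxes_of(query, camera): "uv" ([column, row] in pixels, amid what is visible of it).
- spotter.masks_of(query, camera): "mask" (480x640 bool, what is visible of it) and "uv" ([column, row] in pixels, amid what is visible of it).
- spotter.pinpoint(query, camera): "uv" ([column, row] in pixels: a listed point, or the origin of a listed thing).
The state is a dict: "clock": time; "joint_pos": joint angles; "joint_vel": joint speeds; "effort": joint torques, N m; "tcp_pos": TCP position; "tcp_rot": TCP orientation; "ft_force": force on the tool from outside, world axes, zero at the start; "torque": the same for the moment, N m; "width": finger opening in mm; "gripper_force": force on a finger pad.
Only numpy, scipy, OpenCV 4.12 (cv2) and the standard library are available. Lean on these libraries where they do the work, as an engineer would, in place of code of your own. Each camera call takes 0.05 s, during which the arm holds its last target. There are 200 camera calls.

## Working session

There is one attempt and no reset: what is moved stays moved. The work goes in short steps, Python scripts to look and compute and a tool call to move; the robot and the scene stay as the last step left them, time stands still between calls to the robot, and variables do not carry over. Pictures are saved under pics/ and viewed, at most 14 in all, crops included, and the job is handed in when it is done.

Besides the shell and the picture viewer there is one more tool, called after ">>>" by a JSON object that holds its "fn" and its "kwargs", one argument or row to a line. arm_command: Moves the arm, as the interface text tells. Its arguments: {"type":"object","properties":{"targets":{"type":"array"},"gripper":{"type":"number"},"force":{"type":"number"}},"required":["targets"]}

```bash
mkdir -p pics
python3 - <<'E'
from bench import bot,optics,spotter
import cv2
s=bot.read_state(); print({k:s[k] for k in('clock','tcp_pos','tcp_rot','width','joint_pos')},bot.finger_overhang)
for n in('scene','top'):
    print(n,optics.camera_info(n)); cv2.imwrite(f'pics/{n}0.png',optics.camera(n)[:,:,::-1])
    for q in ['cup_yellow','cup_blue','cup_red','cup_green','saucer_yellow','saucer_blue','saucer_red','saucer_green','rack','drainer']:
        print(q,[(d['uv'],round(d['score'],2)) for d in spotter.pinpoint(q,n)])
E
```

```text
{'clock': 0.0, 'tcp_pos': array([241.42339235, 521.330065  , 252.45123332]), 'tcp_rot': array([-1.79897801e+02, -1.18891738e-02,  1.55147750e+02]), 'width': 85.3711007377714, 'joint_pos': array([ 5.82137763e+01,  1.58467499e+01,  8.62948053e+01, -5.47826455e-04,
        7.79613313e+01, -6.93386924e+00])} 22.0
scene {'vfov': 46.452794367950915, 'cx': 322.66265040100035, 'cy': 246.66196047238006, 'origin': array([1234.88217587, -541.0468836 , 1230.43653764]), 'attitude': array([-141.12454324,    0.57721699,   55.17192347])}
cup_yellow [([303.2, 285.2], 0.59)]
cup_blue [([217.6, 343.6], 0.76)]
cup_red [([244.9, 321.8], 0.73)]
cup_green [([279.2, 303.7], 0.67)]
saucer_yellow [([333.1, 307.5], 0.69), ([278.2, 305.3], 0.68)]
saucer_blue [([247.2, 373.3], 0.97), ([216.1, 345.1], 0.17)]
saucer_red [([277.9, 351.9], 0.96)]
saucer_green [([308.8, 325.8], 0.79), ([147.1, 269.2], 0.73)]
rack [([394.9, 224.3], 0.75)]
drainer [([262.6, 317.4], 0.94), ([245.8, 373.5], 0.43)]
top {'vfov': 44.873160928919745, 'cx': 320.4905476999764, 'cy': 244.1648853980654, 'origin': array([ 257.05005263,  -15.66416318, 1587.85957748]), 'attitude': array([-1.71804887e+02, -1.63556339e-02, -9.02673577e+01])}
cup_yellow [([357.0, 232.8], 0.91)]
cup_blue [([455.9, 225.4], 0.94)]
cup_red [([425.9, 229.9], 0.75)]
cup_green [([387.6, 230.3], 0.86)]
saucer_yellow [([353.8, 182.3], 0.65)]
saucer_blue [([451.4, 172.5], 0.91)]
saucer_red [([420.3, 174.1], 0.58)]
saucer_green [([481.8, 319.7], 0.65), ([387.1, 180.5], 0.62)]
rack [([231.1, 252.2], 0.98)]
drainer [([404.1, 232.3], 0.91)]
```

View pics/scene0.png

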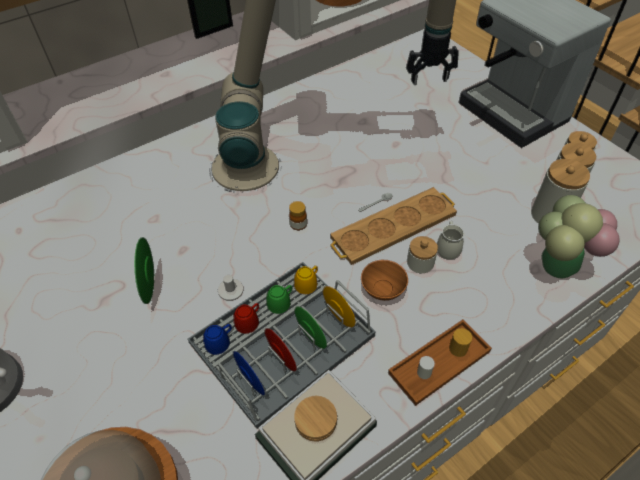

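View pics/top0.png

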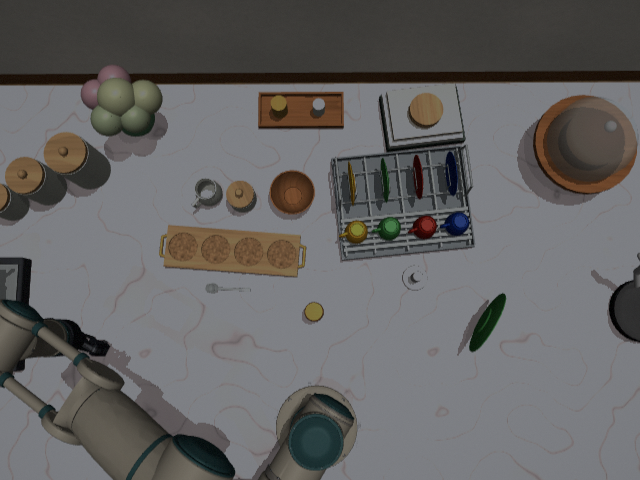

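The scene view shows the cups in the drainer's front row. From the robot's left they run yellow, green, red, blue: (306,280), (278,298), (246,318), (216,340). Their saucers stand behind them in the same order. In the top view the rack is at (231,252), to the left of the drainer at (404,205).

Two things fit "saucer_green". One is in the drainer, top (386,180) and scene (310,326). The other leans free, top (487,322) and scene (145,270), and is visibly larger and outside the drainer. The drainer one is meant, and I won't touch either.

Next I'll triangulate roughly.

```bash
cat > h.py <<'E'
import numpy as np, cv2
from scipy.spatial.transform import Rotation as R
from scipy.optimize import least_squares
from bench import bot,optics,spotter
def cam(n):
    i=optics.camera_info(n); f=240/np.tan(np.radians(i['vfov']/2))
    return dict(f=f,c=np.array([i['cx'],i['cy']]),o=np.array(i['origin']),R=R.from_euler('xyz',i['attitude'],degrees=True).as_matrix())
def ray(c,uv): return c['R']@np.r_[(np.array(uv)-c['c'])/c['f'],1]
def proj(c,P):
    p=(np.atleast_2d(P)-c['o'])@c['R']; return p[:,:2]/p[:,2:]*c['f']+c['c']
def onz(c,uv,z):
    d=ray(c,uv); return c['o']+d*(z-c['o'][2])/d[2]
def tri(obs):   # [(cam,uv)]
    A=np.zeros((3,3));b=np.zeros(3)
    for c,uv in obs:
        d=ray(c,uv);d/=np.linalg.norm(d);M=np.eye(3)-np.outer(d,d);A+=M;b+=M@c['o']
    P=np.linalg.solve(A,b)
    return P,max(np.linalg.norm(proj(c,P)[0]-uv) for c,uv in obs)
CUPS=['cup_yellow','cup_green','cup_red','cup_blue']
def row(goal,yaw,n=None):
    "tool-axis shifts (mm) from measured pose to goal, then yaw turn about tool z (deg)"
    s=bot.read_state(); T=R.from_euler('xyz',s['tcp_rot'],degrees=True)
    return T.inv().apply(np.array(goal)-s['tcp_pos']), s['tcp_rot'][2]-yaw
E
python3 - <<'E'
from h import *
C={n:cam(n) for n in('scene','top')}
for n in C: optics.camera(n)
np.set_printoptions(precision=1,suppress=True)
for q in CUPS+['saucer_green','rack','drainer']:
    a={n:spotter.pinpoint(q,n) for n in C}
    o=[(C[n],min(a[n],key=lambda d:abs(d['uv'][1]-270) if 0 else -d['score'])['uv']) for n in C if a[n]]
    if q=='saucer_green': 
        for x in a['scene']:
            for y in a['top']: print(x['uv'],y['uv'],*tri([(C['scene'],x['uv']),(C['top'],y['uv'])]))
    else: print(q,*tri(o), onz(o[-1][0],o[-1][1],35))
c=C['top']
for u in [(182,246),(215,248),(248,250.5),(282,254)]: print('well',onz(c,u,16))
print(row([0,0,0],90)); print(cam('wrist'))
E
```

```text
cup_yellow [ 514.5 -116.4   35.2] 1.4184310806836635 [ 516.3 -113.2   35. ]
cup_green [ 521.5 -201.     3.4] 2.33061392252171 [ 518.9 -192.1   35. ]
cup_red [ 522.2 -296.    34.6] 2.6631183729788024 [ 519.2 -301.8   35. ]
cup_blue [ 529.7 -387.5   20.1] 2.298829231556009 [ 524.9 -389.    35. ]
[305.9, 326.2] [481.9, 320.0] [ 431.1 -299.8    7.8] 82.05347298016825
[305.9, 326.2] [384.9, 180.3] [ 644.2 -190.7   81.2] 0.6574039390183438
[148.2, 273.3] [481.9, 320.0] [ 275.2 -433.7   72.7] 0.08955510889743196
[148.2, 273.3] [384.9, 180.3] [ 547.7 -309.9  356.7] 80.79296298817187
rack [467.9 232.3  -3.8] 0.98803366399131 [461.3 224.   35. ]
drainer [ 521.8 -237.9   -1.8] 0.7514138402307167 [ 516.5 -231.    35. ]
well [480.1 361.   16. ]
well [474.2 270.8  16. ]
well [466.9 180.7  16. ]
well [456.8  87.9  16. ]
(array([  -0. , -575.1,  253.3]), np.float64(65.14224177449609))
{'f': np.float64(422.30069318919533), 'c': array([322.7, 232.5]), 'o': array([169.8, 556.1, 374.6]), 'R': array([[ 0.4,  0.9,  0.3],
       [ 0.9, -0.4, -0.1],
       [ 0. ,  0.3, -1. ]])}
```

>>> {"fn": "arm_command", "kwargs": {
  "targets": [
    [[0, 0, 0, 0, 0, 0.1624], [0, 0, 0, 0, 0, 0.1624], [0, 0, 0, 0, 0, 0.1624], [0, 0, 0, 0, 0, 0.1624], [0, 0, 0, 0, 0, 0.1624], [0, 0, 0, 0, 0, 0.1624], [0, 0, 0, 0, 0, 0.1624], [-0.0464, 0.0397, -0.0094, 0, 0, 0], [-0.0464, 0.0397, -0.0094, 0, 0, 0], [-0.0464, 0.0397, -0.0094, 0, 0, 0], [-0.0464, 0.0397, -0.0094, 0, 0, 0], [-0.0464, 0.0397, -0.0094, 0, 0, 0]]
  ]
}}

```text
clock: 3.4
tcp_pos: [441.3, 288.3, 300.9]
tcp_rot: [180.0, -0.0, 90.0]
ft_force: [0.4, 0.6, -0.1]
width: 85.6
gripper_force: 0.0
```

>>> {"fn": "arm_command", "kwargs": {
  "targets": [
    [[0, 0, 0, 0, 0, 0], [0, 0, 0, 0, 0, 0]]
  ]
}}

```text
clock: 3.65
tcp_pos: [440.0, 289.8, 300.2]
tcp_rot: [-180.0, -0.0, 90.0]
ft_force: [-0.8, 0.2, -0.6]
width: 85.8
gripper_force: 0.0
```

```bash
cat > look.py <<'E'
import sys,pickle
from h import *
tag=sys.argv[1]; c=cam('wrist'); im=optics.camera('wrist'); cv2.imwrite(f'pics/{tag}.png',im[:,:,::-1])
d={q:[(x['uv'],x['score']) for x in spotter.pinpoint(q,'wrist')] for q in sys.argv[2:]}
pickle.dump((c,im,d),open(f'{tag}.pkl','wb')); print(d); s=bot.read_state(); print(s['tcp_pos'],s['tcp_rot'],s['clock'],c['o'])
E
python3 look.py w1 rack
```

```text
{'rack': [([353.2, 237.9], 0.68)]}
[439.27732902 290.63330245 300.05416563] [-1.79946437e+02 -1.90175425e-02  9.00910748e+01] 3.75 [440.64261522 370.28263108 421.52176126]
```

View pics/w1.png

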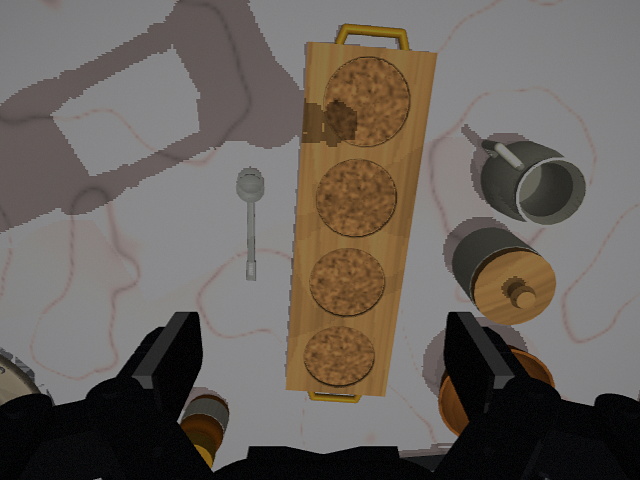

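>>> {"fn": "arm_command", "kwargs": {
  "targets": [
    [[-0.05, 0, 0, 0, 0, 0], [-0.05, 0, 0, 0, 0, 0], [-0.05, 0, 0, 0, 0, 0], [0, 0, 0, 0, 0, 0], [0, 0, 0, 0, 0, 0]]
  ]
}}

```text
clock: 4.38
tcp_pos: [439.9, 141.1, 300.3]
tcp_rot: [180.0, -0.1, 90.1]
ft_force: [0.4, 0.5, 0.8]
width: 85.5
gripper_force: 0.0
```

```bash
python3 look.py w2 rack
```

```text
{'rack': [([351.9, 88.1], 0.55)]}
[440.05755443 141.36422113 300.25386297] [-1.79997052e+02 -4.32553964e-02  9.01473261e+01] 4.475 [440.21369015 221.56107961 421.71331145]
```

View pics/w2.png

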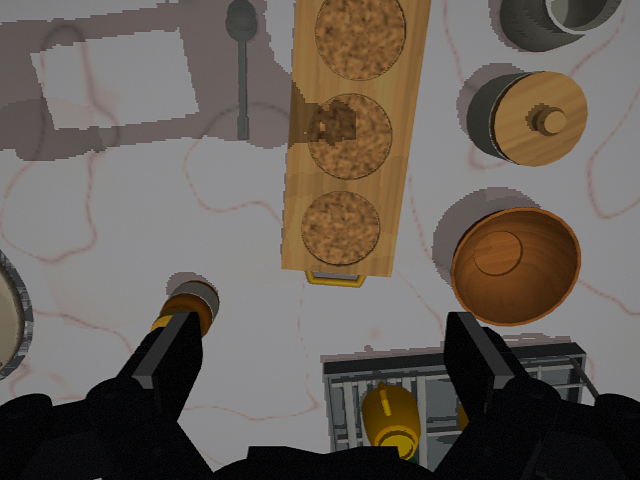

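The wrist views show the cork wells. In w1 the centres are at (367,101), (357,198), (347,282), (339,356). In w2 they are at (361,35), (350,136), (341,228). Next is the drainer.

>>> {"fn": "arm_command", "kwargs": {
  "targets": [
    [[-0.0552, 0.0167, 0, 0, 0, 0], [-0.0552, 0.0167, 0, 0, 0, 0], [-0.0552, 0.0167, 0, 0, 0, 0], [-0.0552, 0.0167, 0, 0, 0, 0], [-0.0552, 0.0167, 0, 0, 0, 0], [-0.0552, 0.0167, 0, 0, 0, 0], [0, 0, 0, 0, 0, 0], [0, 0, 0, 0, 0, 0]]
  ]
}}

```text
clock: 5.48
tcp_pos: [540.9, -190.0, 299.7]
tcp_rot: [-179.9, -0.1, 90.1]
ft_force: [-1.1, 0.2, -0.1]
width: 85.2
gripper_force: 0.0
```

```bash
python3 look.py w3 drainer cup_yellow cup_green cup_red cup_blue
```

```text
{'drainer': [([307.3, 231.9], 0.67)], 'cup_yellow': [([294.6, 93.0], 0.9), ([308.4, 286.5], 0.23)], 'cup_green': [([302.4, 191.6], 0.81)], 'cup_red': [], 'cup_blue': [([319.0, 359.0], 0.94)]}
[ 540.49507033 -190.15222607  300.67823333] [1.79968987e+02 2.34113444e-03 9.01084863e+01] 5.775 [ 541.34213886 -109.64463255  421.08731549]
```

>>> {"fn": "arm_command", "kwargs": {
  "targets": [
    [[-0.05, 0, 0, 0, 0, 0], [-0.05, 0, 0, 0, 0, 0], [-0.05, 0, 0, 0, 0, 0], [0, 0, 0, 0, 0, 0], [0, 0, 0, 0, 0, 0]]
  ]
}}

```text
clock: 6.4
tcp_pos: [540.5, -340.6, 300.2]
tcp_rot: [-180.0, -0.1, 90.0]
ft_force: [-0.9, -0.4, -0.5]
width: 85.6
gripper_force: 0.0
```

```bash
python3 look.py w4 drainer cup_yellow cup_green cup_red cup_blue
```

```text
{'drainer': [([305.1, 78.7], 0.78)], 'cup_yellow': [([308.0, 133.7], 0.61)], 'cup_green': [([301.6, 16.5], 0.86), ([470.3, 228.0], 0.35)], 'cup_red': [], 'cup_blue': [([318.1, 224.1], 0.92)]}
[ 540.77091119 -340.31216931  300.68766388] [1.79973980e+02 7.29898876e-03 9.00903635e+01] 6.7 [ 540.89738608 -260.12858521  421.58876849]
```

View pics/w3.png

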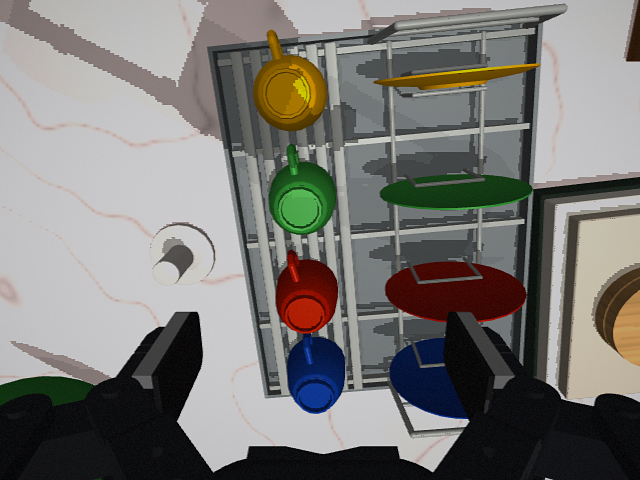

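View pics/w4.png

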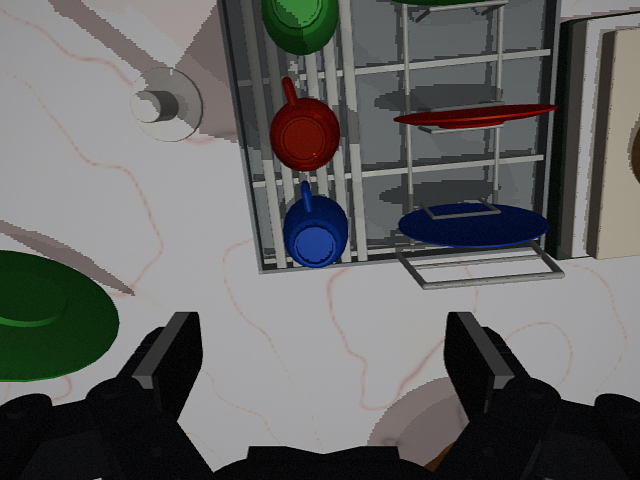

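In w3 the foot tops sit at yellow (289,93), green (299,204), red (305,312), blue (316,395). In w4 they are at red (304,136) and blue (315,246). The handles all point left along the row. I'll fit now.

Run:
```python
from h import *
import pickle
np.set_printoptions(precision=1,suppress=True)
C={k:pickle.load(open(k+'.pkl','rb'))[0] for k in('w1','w2','w3','w4')}
D={k:pickle.load(open(k+'.pkl','rb'))[2] for k in C}
# rack: well circle bounding boxes
Y=[135,45,-45,-135]
B=[('w1',0,(323,410,56,147)),('w1',1,(316,397,159,237)),('w1',2,(309,385,248,316)),('w1',3,(303,375,326,386)),('w2',1,(307,392,94,180)),('w2',2,(302,380,191,266))]
B.append(('w2',3,None)); B=B[:-1]
# w2 shows wells: first visible is index1 or 2?
t=np.linspace(0,2*np.pi,73); circ=np.c_[39*np.cos(t),39*np.sin(t)]
def res(p,off):
    x,y,z,a=p; r=[]; Rz=np.array([[np.cos(a),-np.sin(a)],[np.sin(a),np.cos(a)]])
    for k,i,b in B:
        i=i+(off if k=='w2' else 0)
        w=np.array([x,y])+(circ+[0,Y[i]])@Rz.T
        q=proj(C[k],np.c_[w,np.full(73,z)]); r+=list(np.array([q[:,0].min(),q[:,0].max(),q[:,1].min(),q[:,1].max()])-b)
    return np.array(r)
for off in (0,1):
    s=least_squares(res,[468,224,16,-.08],args=(off,)); print('rack',s.x,np.degrees(s.x[3]),s.cost,abs(s.fun).max())
    if s.cost<200:
        a=s.x[3]
        for y in Y: print('well',s.x[:2]+y*np.array([-np.sin(a),np.cos(a)]))
F={'yellow':[('w3',(289,93))],'green':[('w3',(299,204))],'red':[('w3',(305,312)),('w4',(304,136))],'blue':[('w3',(316,395)),('w4',(315,246))]}
for q,o in F.items():
    print(q,[onz(C[k],u,93) for k,u in o], tri([(C[k],u) for k,u in o]) if len(o)>1 else '', 'origins',[onz(C[k],D[k]['cup_'+q][0][0],35) for k in('w3','w4') if D[k]['cup_'+q]])
```

```text
rack [473.5 168.5 -81.8  -0.1] -5.05700723414078 8231.8415526233 64.59768256294804
rack [469.2 228.7  20.1  -0.1] -4.655894492353907 3.6352628304248014 0.9516359653635504
well [480.2 363.3]
well [472.9 273.6]
well [465.6 183.9]
well [458.3  94.2]
yellow [array([ 516.2, -108. ,   93. ])]  origins [array([ 516.6, -107.7,   35. ]), array([ 527.7, -292.9,   35. ])]
green [array([ 522.2, -192.3,   93. ])]  origins [array([ 522.1, -195. ,   35. ]), array([ 523.5, -198.4,   35. ])]
red [array([ 525.8, -289. ,   93. ]), array([ 526.6, -289.7,   93. ])] (array([ 526.1, -289.9,   91.3]), np.float64(0.5547140141464645)) origins []
blue [array([ 535. , -375.7,   93. ]), array([ 534.5, -378.7,   93. ])] (array([ 534.6, -381.2,   86.3]), np.float64(0.31446728401375923)) origins [array([ 537.3, -376.7,   35. ]), array([ 536.5, -377.4,   35. ])]
```

Rack fit: residual under 1 px, with the well edges at z≈20. Cup row fit: yellow (515.6,-108), green (522,-198), red (528,-288), blue (534.4,-377.5). Feet triangulate at about 90 mm high. I'll start with yellow.

>>> {"fn": "arm_command", "kwargs": {
  "targets": [
    [[0.0581, -0.0062, 0, 0, 0, 0], [0.0581, -0.0062, 0, 0, 0, 0], [0.0581, -0.0062, 0, 0, 0, 0], [0.0581, -0.0062, 0, 0, 0, 0], [0, 0, 0.06, 0, 0, 0], [0, 0, 0.06, 0, 0, 0], [0, 0, 0.04, 0, 0, 0], [0, 0, 0, 0, 0, 0], [0, 0, 0, 0, 0, 0]]
  ],
  "gripper": -0.8,
  "force": 30
}}

```text
clock: 7.82
tcp_pos: [517.0, -109.2, 142.0]
tcp_rot: [179.8, 0.1, 90.0]
ft_force: [-0.1, -0.3, 1.3]
width: 77.0
gripper_force: 0.0
```

```bash
python3 look.py w5 cup_yellow
```

```text
{'cup_yellow': [([319.8, 239.1], 0.82)]}
[ 517.37642037 -109.51152039  142.57716479] [1.79744417e+02 8.51722209e-02 9.00131100e+01] 7.925 [517.0659214  -28.51992804 263.17592211]
```

View pics/w5.png

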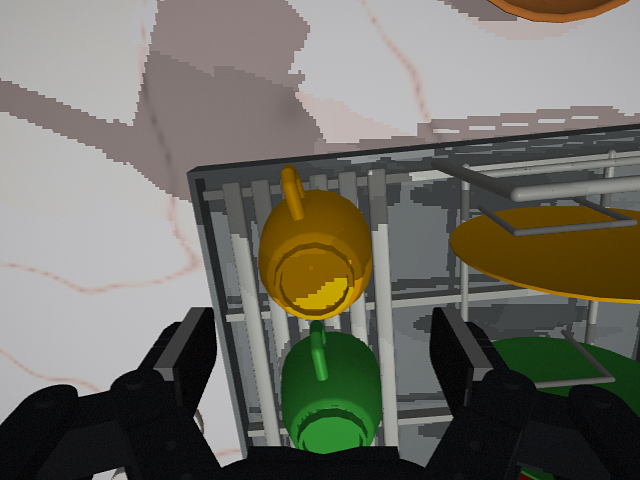

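The yellow foot ring is at (314,281) in w5. A quick check gives its position.

Run:
```python
from h import *;import pickle
np.set_printoptions(precision=1,suppress=True)
a=pickle.load(open('w5.pkl','rb'))[0];b=pickle.load(open('w3.pkl','rb'))[0]
print(onz(a,(314,281),93),onz(a,(319.8,239.1),35),tri([(a,(314,281)),(b,(289,93))]),onz(a,(337,431),93)); print(bot.read_state()['tcp_pos'])
```

```text
[ 513.8 -106.8   93. ] [ 516.1 -107.2   35. ] (array([ 514.8, -108.2,   89.6]), np.float64(2.473468058079437)) [ 524.8 -189.    93. ]
[ 517.4 -109.5  142.6]
```

>>> {"fn": "arm_command", "kwargs": {
  "targets": [
    [[0.002, -0.002, 0.025, 0, 0, 0], [0, 0, 0.025, 0, 0, 0], [0, 0, 0.016, 0, 0, 0], [0, 0, 0.01, 0, 0, 0], [0, 0, 0, 0, 0, 0]]
  ]
}}

```text
clock: 8.55
tcp_pos: [514.2, -107.2, 64.8]
tcp_rot: [180.0, 0.0, 90.0]
ft_force: [0.2, -0.2, 0.6]
width: 77.0
gripper_force: 0.0
```

>>> {"fn": "arm_command", "kwargs": {
  "targets": [
    [[0, 0, 0, 0, 0, 0], [0, 0, 0, 0, 0, 0], [0, 0, 0, 0, 0, 0], [0, 0, 0, 0, 0, 0], [0, 0, 0, 0, 0, 0], [0, 0, 0, 0, 0, 0]]
  ],
  "gripper": 1,
  "force": 30
}}

```text
clock: 9.3
tcp_pos: [514.4, -107.2, 65.7]
tcp_rot: [179.9, 0.0, 90.0]
ft_force: [-2.1, 0.6, 6.3]
width: 58.1
gripper_force: 32.1
```

>>> {"fn": "arm_command", "kwargs": {
  "targets": [
    [[0, 0, -0.01, 0, 0, 0], [0, 0, -0.02, 0, 0, 0], [0, 0, -0.025, 0, 0, 0], [0, 0, -0.025, 0, 0, 0], [0, 0, 0, 0, 0, 0]]
  ]
}}

```text
clock: 9.93
tcp_pos: [515.3, -107.4, 146.5]
tcp_rot: [179.7, 0.1, 90.0]
ft_force: [0.5, 0.4, -1.5]
width: 58.8
gripper_force: 32.8
```

>>> {"fn": "arm_command", "kwargs": {
  "targets": [
    [[0.0255, -0.0019, 0, 0, 0, 0], [0.0455, -0.0034, 0, 0, 0, 0], [0.0455, -0.0034, 0, 0, 0, 0], [0.0455, -0.0034, 0, 0, 0, 0], [0.0455, -0.0034, 0, 0, 0, 0], [0.0455, -0.0034, 0, 0, 0, 0], [0.0455, -0.0034, 0, 0, 0, 0], [0.0455, -0.0034, 0, 0, 0, 0], [0.0455, -0.0034, 0, 0, 0, 0], [0.0455, -0.0034, 0, 0, 0, 0], [0.0355, -0.0017, 0, 0, 0, 0], [0, 0, 0, 0, 0, 0]]
  ]
}}

```text
clock: 11.42
tcp_pos: [478.6, 365.6, 142.9]
tcp_rot: [-179.9, -0.0, 90.2]
ft_force: [0.4, 0.5, -0.4]
width: 58.5
gripper_force: 32.8
```

>>> {"fn": "arm_command", "kwargs": {
  "targets": [
    [[0, 0, 0.03, 0, 0, 0], [0, 0, 0.025, 0, 0, 0], [0, 0, 0.02, 0, 0, 0], [0, 0, 0, 0, 0, 0], [0, 0, 0, 0, 0, 0]]
  ]
}}

```text
clock: 12.05
tcp_pos: [479.8, 363.0, 69.6]
tcp_rot: [180.0, -0.0, 90.0]
ft_force: [-0.1, -0.4, -1.6]
width: 58.5
gripper_force: 32.8
```

```bash
python3 look.py w6 cup_yellow rack
```

```text
{'cup_yellow': [], 'rack': []}
[480.07655034 363.65647888  70.35127041] [ 1.79902251e+02 -5.70156587e-02  8.99962730e+01] 12.2 [480.21859    443.63688361 190.93060445]
```

View pics/w6.png

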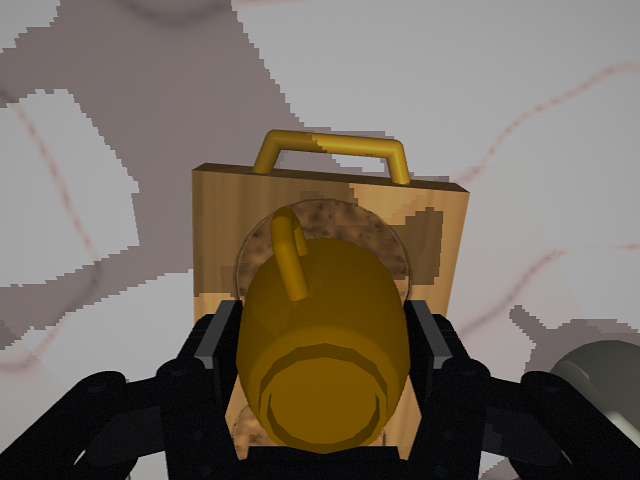

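w6 shows yellow held over the leftmost well, centred with the cup axis at column 323 and the well centre at 322. I'll lower it gently.

>>> {"fn": "arm_command", "kwargs": {
  "targets": [
    [[0, 0, 0.007, 0, 0, 0], [0, 0, 0.006, 0, 0, 0], [0, 0, 0.004, 0, 0, 0], [0, 0, 0.002, 0, 0, 0], [0, 0, 0.001, 0, 0, 0], [0, 0, 0, 0, 0, 0]]
  ]
}}

```text
clock: 12.95
tcp_pos: [479.5, 363.6, 49.3]
tcp_rot: [180.0, -0.0, 90.0]
ft_force: [-0.1, -0.6, -1.4]
width: 58.3
gripper_force: 32.8
```

Run:
```python
from h import *;import pickle
a=pickle.load(open('w6.pkl','rb'))[0]
print(onz(a,(322,198),20),onz(a,(236,270),20),onz(a,(411,275),20)); s=bot.read_state();print(s['tcp_pos'],s['ft_force'])
```

```text
[479.97429633 402.86149072  20.        ] [442.22373606 370.54752444  20.        ] [519.11805457 368.08550905  20.        ]
[479.47433415 363.56136772  49.31794618] [-0.14104711 -0.60926219 -1.43542755]
```

>>> {"fn": "arm_command", "kwargs": {
  "targets": [
    [[0, 0, 0.001, 0, 0, 0], [0, 0, 0.001, 0, 0, 0], [0, 0, 0, 0, 0, 0]]
  ]
}}

```text
clock: 13.32
tcp_pos: [479.4, 363.5, 47.3]
tcp_rot: [-180.0, -0.0, 90.0]
ft_force: [-0.2, -0.0, -0.6]
width: 58.4
gripper_force: 32.8
```

>>> {"fn": "arm_command", "kwargs": {
  "targets": [
    [[0, 0, 0.001, 0, 0, 0], [0, 0, 0, 0, 0, 0]]
  ]
}}

```text
clock: 13.58
tcp_pos: [479.5, 363.6, 46.8]
tcp_rot: [180.0, -0.0, 90.0]
ft_force: [-0.9, -0.7, 2.9]
width: 58.5
gripper_force: 33.2
```

>>> {"fn": "arm_command", "kwargs": {
  "targets": [
    [[0, 0, 0, 0, 0, 0], [0, 0, 0, 0, 0, 0], [0, 0, 0, 0, 0, 0], [0, 0, -0.015, 0, 0, 0], [0, 0, -0.04, 0, 0, 0], [0, 0, -0.055, 0, 0, 0]]
  ],
  "gripper": -0.8
}}

```text
clock: 14.32
tcp_pos: [478.8, 363.1, 157.1]
tcp_rot: [-179.9, 0.1, 90.0]
ft_force: [0.3, 0.5, 0.3]
width: 76.9
gripper_force: 0.0
```

```bash
python3 look.py w7 cup_yellow
```

```text
{'cup_yellow': [([328.6, 225.6], 0.82)]}
[483.17165937 365.82954211 163.98147125] [179.28705356  -0.42387136  90.02313386] 14.425 [479.43433513 443.82997426 278.31730101]
```

View pics/w7.png

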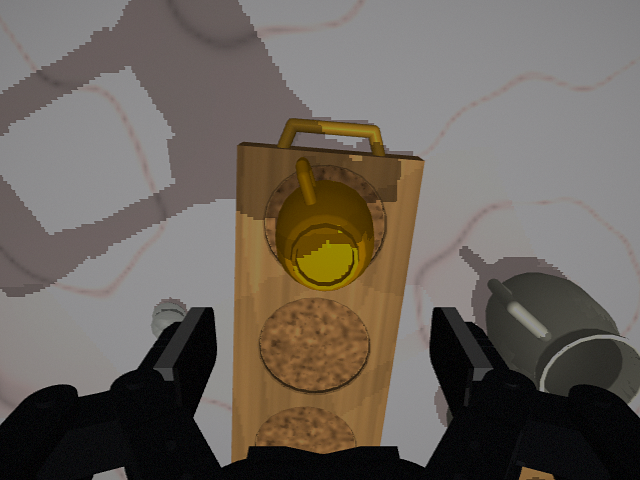

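>>> {"fn": "arm_command", "kwargs": {
  "targets": [
    [[-0.056, 0.0043, 0, 0, 0, 0], [-0.056, 0.0043, 0, 0, 0, 0], [-0.056, 0.0043, 0, 0, 0, 0], [-0.056, 0.0043, 0, 0, 0, 0], [-0.056, 0.0043, 0, 0, 0, 0], [-0.056, 0.0043, 0, 0, 0, 0], [-0.056, 0.0043, 0, 0, 0, 0], [-0.056, 0.0043, 0, 0, 0, 0], [-0.056, 0.0043, 0, 0, 0, 0], [-0.056, 0.0043, 0, 0, 0, 0], [0, 0, 0, 0, 0, 0], [0, 0, 0, 0, 0, 0]]
  ]
}}

```text
clock: 15.92
tcp_pos: [522.1, -196.1, 156.3]
tcp_rot: [-180.0, -0.1, 90.0]
ft_force: [0.4, -0.4, 0.6]
width: 76.9
gripper_force: 0.0
```

```bash
cat > foot.py <<'E'
# cup axis from the wrist view: fit projected silhouette-independent pinpoint + mask centroid vs model
import sys
from h import *
q=sys.argv[1]; c=cam('wrist'); im=optics.camera('wrist')
s=bot.read_state(); print(s['tcp_pos'],s['tcp_rot'])
for d in spotter.pinpoint(q,'wrist'): print('origin',onz(c,d['uv'],35),d['score'])
m=spotter.masks_of(q,'wrist')
if m:
    m=m[0]['mask']; t=np.linspace(0,2*np.pi,61)
    k=cv2.morphologyEx(m.astype(np.uint8),cv2.MORPH_OPEN,np.ones((31,31),np.uint8)) # drop handle
    prof=[(0,31),(20,30),(36,28),(58,18.5)]
    def hull(p):
        pts=np.vstack([np.c_[p[0]+r*np.cos(t),p[1]+r*np.sin(t),np.full(61,35+h)] for h,r in prof])
        return cv2.convexHull(proj(c,pts).astype(np.float32))[:,0]
    ys,xs=np.nonzero(k); b=np.array([xs.min(),xs.max(),ys.min(),ys.max()])
    def f(p): h=hull(p); return np.array([h[:,0].min(),h[:,0].max(),h[:,1].min(),h[:,1].max()])-b
    r=least_squares(f,s['tcp_pos'][:2],diff_step=1e-3); print('fit',r.x,r.fun)
E
python3 foot.py cup_green
```

```text
[ 522.06950281 -195.37731139  156.29094674] [-1.79965410e+02 -6.15410926e-02  9.00303542e+01]
origin [ 523.77062318 -197.04265904   35.        ] 0.57
fit [ 522.33065987 -196.71804861] [-1.98919678  1.98846436 -3.52131653  3.40362549]
```

w7 shows yellow seated in the first well, with its foot at (327,255). Green is fitted at (522.5,-197). Now the grasp.

>>> {"fn": "arm_command", "kwargs": {
  "targets": [
    [[-0.001, 0, 0.035, 0, 0, 0], [0, 0, 0.028, 0, 0, 0], [0, 0, 0.018, 0, 0, 0], [0, 0, 0.01, 0, 0, 0], [0, 0, 0, 0, 0, 0]]
  ]
}}

```text
clock: 16.7
tcp_pos: [522.4, -196.5, 65.0]
tcp_rot: [-179.9, -0.0, 90.1]
ft_force: [0.4, 0.1, 0.4]
width: 76.7
gripper_force: 0.0
```

>>> {"fn": "arm_command", "kwargs": {
  "targets": [
    [[0, 0, 0, 0, 0, 0], [0, 0, 0, 0, 0, 0], [0, 0, 0, 0, 0, 0], [0, 0, 0, 0, 0, 0], [0, 0, 0, 0, 0, 0], [0, 0, 0, 0, 0, 0]]
  ],
  "gripper": 1,
  "force": 30
}}

```text
clock: 17.45
tcp_pos: [523.2, -197.5, 66.5]
tcp_rot: [179.9, 0.0, 90.0]
ft_force: [-0.9, 1.7, 6.6]
width: 58.0
gripper_force: 33.1
```

>>> {"fn": "arm_command", "kwargs": {
  "targets": [
    [[0, 0, -0.01, 0, 0, 0], [0, 0, -0.02, 0, 0, 0], [0, 0, -0.025, 0, 0, 0], [0, 0, -0.035, 0, 0, 0], [0, 0, 0, 0, 0, 0], [0, 0, 0, 0, 0, 0]]
  ]
}}

```text
clock: 18.2
tcp_pos: [521.8, -197.2, 154.5]
tcp_rot: [-179.9, -0.0, 90.0]
ft_force: [0.3, 0.6, -2.5]
width: 58.2
gripper_force: 32.9
```

>>> {"fn": "arm_command", "kwargs": {
  "targets": [
    [[0.0255, -0.0027, 0, 0, 0, 0], [0.0455, -0.0047, 0, 0, 0, 0], [0.0455, -0.0047, 0, 0, 0, 0], [0.0455, -0.0047, 0, 0, 0, 0], [0.0455, -0.0047, 0, 0, 0, 0], [0.0455, -0.0047, 0, 0, 0, 0], [0.0455, -0.0047, 0, 0, 0, 0], [0.0455, -0.0047, 0, 0, 0, 0], [0.0455, -0.0047, 0, 0, 0, 0], [0.0455, -0.0047, 0, 0, 0, 0], [0.036, -0.004, 0, 0, 0, 0], [0, 0, 0, 0, 0, 0]]
  ]
}}

```text
clock: 19.7
tcp_pos: [472.1, 275.4, 153.4]
tcp_rot: [-179.8, 0.0, 90.2]
ft_force: [-0.5, 0.5, -2.2]
width: 58.4
gripper_force: 32.9
```

>>> {"fn": "arm_command", "kwargs": {
  "targets": [
    [[0, 0, 0.03, 0, 0, 0], [0, 0, 0.03, 0, 0, 0], [0, 0, 0.02, 0, 0, 0], [0, 0, 0, 0, 0, 0], [0, 0, 0, 0, 0, 0]]
  ]
}}

```text
clock: 20.32
tcp_pos: [473.7, 273.0, 75.4]
tcp_rot: [180.0, 0.0, 90.0]
ft_force: [0.7, 1.0, -1.8]
width: 58.4
gripper_force: 32.9
```

```bash
python3 look.py w8 cup_yellow
```

```text
{'cup_yellow': [([338.4, 70.3], 0.63)]}
[474.1628573  273.47733743  76.12002979] [ 1.79911149e+02 -3.43812297e-02  8.99921141e+01] 20.425 [474.20630162 353.66936876 196.70822737]
```

View pics/w8.png

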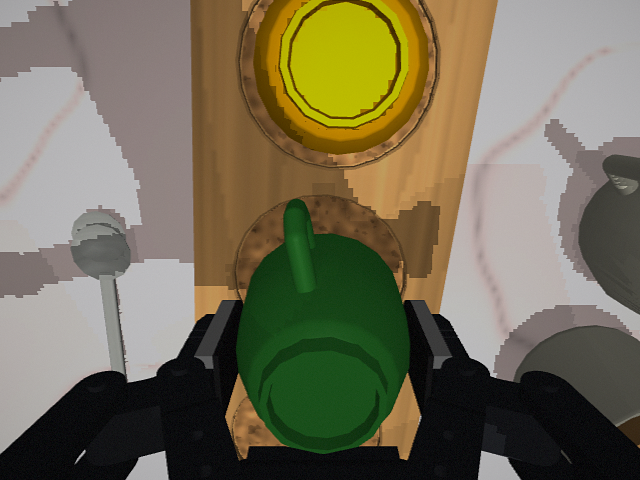

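w8 shows yellow seated inside its well and green centred at column 323 over the second well. I'll lower green.

>>> {"fn": "arm_command", "kwargs": {
  "targets": [
    [[0, 0, 0.01, 0, 0, 0], [0, 0, 0.008, 0, 0, 0], [0, 0, 0.005, 0, 0, 0], [0, 0, 0.003, 0, 0, 0], [0, 0, 0.001, 0, 0, 0], [0, 0, 0.001, 0, 0, 0], [0, 0, 0, 0, 0, 0], [0, 0, 0, 0, 0, 0]]
  ]
}}

```text
clock: 21.42
tcp_pos: [473.6, 273.6, 47.6]
tcp_rot: [180.0, -0.0, 90.0]
ft_force: [-0.0, -0.1, -0.6]
width: 58.2
gripper_force: 33.1
```

>>> {"fn": "arm_command", "kwargs": {
  "targets": [
    [[0, 0, 0.001, 0, 0, 0], [0, 0, 0, 0, 0, 0]]
  ]
}}

```text
clock: 21.68
tcp_pos: [473.6, 273.6, 47.5]
tcp_rot: [180.0, -0.0, 90.0]
ft_force: [-2.0, -1.3, 6.7]
width: 58.3
gripper_force: 33.9
```

>>> {"fn": "arm_command", "kwargs": {
  "targets": [
    [[0, 0, 0, 0, 0, 0], [0, 0, 0, 0, 0, 0], [0, 0, 0, 0, 0, 0], [0, 0, -0.015, 0, 0, 0], [0, 0, -0.04, 0, 0, 0], [0, 0, -0.055, 0, 0, 0]]
  ],
  "gripper": -0.8
}}

```text
clock: 22.42
tcp_pos: [472.7, 273.2, 157.2]
tcp_rot: [-179.9, 0.1, 90.0]
ft_force: [0.7, 0.6, -0.7]
width: 76.6
gripper_force: 0.0
```

>>> {"fn": "arm_command", "kwargs": {
  "targets": [
    [[-0.056, 0.0054, 0, 0, 0, 0], [-0.056, 0.0054, 0, 0, 0, 0], [-0.056, 0.0054, 0, 0, 0, 0], [-0.056, 0.0054, 0, 0, 0, 0], [-0.056, 0.0054, 0, 0, 0, 0], [-0.056, 0.0054, 0, 0, 0, 0], [-0.056, 0.0054, 0, 0, 0, 0], [-0.056, 0.0054, 0, 0, 0, 0], [-0.056, 0.0054, 0, 0, 0, 0], [-0.056, 0.0054, 0, 0, 0, 0], [0, 0, 0, 0, 0, 0], [0, 0, 0, 0, 0, 0]]
  ]
}}

```text
clock: 23.92
tcp_pos: [527.2, -286.2, 156.7]
tcp_rot: [-180.0, -0.1, 90.0]
ft_force: [-0.7, 0.2, 0.5]
width: 76.9
gripper_force: 0.0
```

```bash
python3 foot.py cup_red
```

```text
[ 527.23883826 -285.49204502  156.60423736] [-1.79985405e+02 -5.09202115e-02  9.00254791e+01]
origin [ 527.98518421 -292.93850068   35.        ] 0.59
fit [ 525.04155161 -292.17289313] [-2.05361938  2.19326782 -3.78239441  3.67028809]
```

>>> {"fn": "arm_command", "kwargs": {
  "targets": [
    [[-0.005, -0.001, 0.035, 0, 0, 0], [0, 0, 0.028, 0, 0, 0], [0, 0, 0.018, 0, 0, 0], [0, 0, 0.01, 0, 0, 0], [0, 0, 0, 0, 0, 0]]
  ]
}}

```text
clock: 24.7
tcp_pos: [526.5, -290.6, 65.1]
tcp_rot: [-180.0, -0.0, 90.1]
ft_force: [-0.5, -0.6, 0.5]
width: 77.0
gripper_force: 0.0
```

>>> {"fn": "arm_command", "kwargs": {
  "targets": [
    [[0, 0, 0, 0, 0, 0], [0, 0, 0, 0, 0, 0], [0, 0, 0, 0, 0, 0], [0, 0, 0, 0, 0, 0], [0, 0, 0, 0, 0, 0], [0, 0, 0, 0, 0, 0]]
  ],
  "gripper": 1,
  "force": 30
}}

```text
clock: 25.45
tcp_pos: [526.9, -291.5, 66.7]
tcp_rot: [179.9, 0.0, 90.0]
ft_force: [-1.1, 0.2, 5.2]
width: 58.2
gripper_force: 32.6
```

>>> {"fn": "arm_command", "kwargs": {
  "targets": [
    [[0, 0, -0.01, 0, 0, 0], [0, 0, -0.02, 0, 0, 0], [0, 0, -0.025, 0, 0, 0], [0, 0, -0.035, 0, 0, 0], [0, 0, 0, 0, 0, 0], [0, 0, 0, 0, 0, 0]]
  ]
}}

```text
clock: 26.2
tcp_pos: [526.0, -291.1, 154.6]
tcp_rot: [-180.0, -0.0, 90.0]
ft_force: [0.5, 1.4, -1.4]
width: 58.4
gripper_force: 32.8
```

>>> {"fn": "arm_command", "kwargs": {
  "targets": [
    [[0.027, -0.0037, 0, 0, 0, 0], [0.0457, -0.0057, 0, 0, 0, 0], [0.0457, -0.0057, 0, 0, 0, 0], [0.0457, -0.0057, 0, 0, 0, 0], [0.0457, -0.0057, 0, 0, 0, 0], [0.0457, -0.0057, 0, 0, 0, 0], [0.0457, -0.0057, 0, 0, 0, 0], [0.0457, -0.0057, 0, 0, 0, 0], [0.0457, -0.0057, 0, 0, 0, 0], [0.0457, -0.0057, 0, 0, 0, 0], [0.037, -0.005, 0, 0, 0, 0], [0, 0, 0, 0, 0, 0]]
  ]
}}

```text
clock: 27.7
tcp_pos: [463.9, 186.4, 154.1]
tcp_rot: [-179.8, -0.0, 90.3]
ft_force: [-0.5, 0.2, -1.7]
width: 58.2
gripper_force: 32.8
```

>>> {"fn": "arm_command", "kwargs": {
  "targets": [
    [[0, 0, 0.03, 0, 0, 0], [0, 0, 0.03, 0, 0, 0], [0, 0, 0.02, 0, 0, 0], [0, 0, 0, 0, 0, 0], [0, 0, 0, 0, 0, 0]]
  ]
}}

```text
clock: 28.32
tcp_pos: [466.5, 183.6, 75.7]
tcp_rot: [180.0, -0.0, 90.0]
ft_force: [0.4, 0.3, -1.1]
width: 58.5
gripper_force: 32.9
```

```bash
python3 look.py w9 cup_green
```

```text
{'cup_green': [([341.3, 67.8], 0.78)]}
[467.07185803 183.8065482   76.20755679] [ 1.79897172e+02 -2.50771627e-02  8.99976712e+01] 28.425 [466.9252197  264.15464552 196.9321523 ]
```

View pics/w9.png

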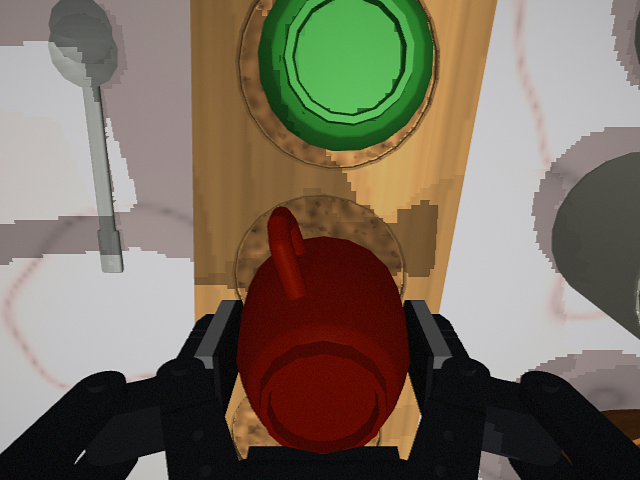

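w9 shows green seated inside the second well, perhaps 2–3 mm off centre. Red is centred over the third well, so I'll lower it.

>>> {"fn": "arm_command", "kwargs": {
  "targets": [
    [[0, 0, 0.01, 0, 0, 0], [0, 0, 0.008, 0, 0, 0], [0, 0, 0.005, 0, 0, 0], [0, 0, 0.003, 0, 0, 0], [0, 0, 0.001, 0, 0, 0], [0, 0, 0.001, 0, 0, 0], [0, 0, 0, 0, 0, 0], [0, 0, 0, 0, 0, 0]]
  ]
}}

```text
clock: 29.42
tcp_pos: [466.6, 183.9, 47.7]
tcp_rot: [180.0, -0.0, 90.0]
ft_force: [-2.3, -0.8, 3.7]
width: 58.5
gripper_force: 33.4
```

>>> {"fn": "arm_command", "kwargs": {
  "targets": [
    [[0, 0, 0.001, 0, 0, 0], [0, 0, 0, 0, 0, 0]]
  ]
}}

```text
clock: 29.68
tcp_pos: [466.6, 183.9, 47.6]
tcp_rot: [180.0, -0.0, 90.0]
ft_force: [-3.6, -0.9, 12.7]
width: 58.5
gripper_force: 34.3
```

>>> {"fn": "arm_command", "kwargs": {
  "targets": [
    [[0, 0, 0, 0, 0, 0], [0, 0, 0, 0, 0, 0], [0, 0, 0, 0, 0, 0], [0, 0, -0.015, 0, 0, 0], [0, 0, -0.04, 0, 0, 0], [0, 0, -0.055, 0, 0, 0]]
  ],
  "gripper": -0.8
}}

```text
clock: 30.42
tcp_pos: [465.5, 183.5, 156.0]
tcp_rot: [-179.8, 0.0, 90.0]
ft_force: [1.0, 0.6, 0.3]
width: 76.8
gripper_force: 0.0
```

>>> {"fn": "arm_command", "kwargs": {
  "targets": [
    [[-0.0562, 0.0068, 0, 0, 0, 0], [-0.0562, 0.0068, 0, 0, 0, 0], [-0.0562, 0.0068, 0, 0, 0, 0], [-0.0562, 0.0068, 0, 0, 0, 0], [-0.0562, 0.0068, 0, 0, 0, 0], [-0.0562, 0.0068, 0, 0, 0, 0], [-0.0562, 0.0068, 0, 0, 0, 0], [-0.0562, 0.0068, 0, 0, 0, 0], [-0.0562, 0.0068, 0, 0, 0, 0], [-0.0562, 0.0068, 0, 0, 0, 0], [0, 0, 0, 0, 0, 0], [0, 0, 0, 0, 0, 0]]
  ]
}}

```text
clock: 31.92
tcp_pos: [534.1, -377.7, 155.4]
tcp_rot: [-179.9, -0.1, 90.0]
ft_force: [0.1, -0.1, 0.1]
width: 76.9
gripper_force: 0.0
```

```bash
python3 foot.py cup_blue
```

```text
[ 534.16465154 -376.99550392  155.72065   ] [-1.79939024e+02 -9.78457763e-02  9.00264785e+01]
origin [ 536.08287164 -379.41417164   35.        ] 0.92
origin [ 525.40354984 -251.37052323   35.        ] 0.52
```

>>> {"fn": "arm_command", "kwargs": {
  "targets": [
    [[-0.0015, 0.001, 0.034, 0, 0, 0], [0, 0, 0.028, 0, 0, 0], [0, 0, 0.018, 0, 0, 0], [0, 0, 0.01, 0, 0, 0], [0, 0, 0, 0, 0, 0]]
  ]
}}

```text
clock: 32.7
tcp_pos: [535.6, -379.3, 66.0]
tcp_rot: [-180.0, -0.0, 90.0]
ft_force: [0.9, 0.5, -0.9]
width: 77.0
gripper_force: 0.0
```

>>> {"fn": "arm_command", "kwargs": {
  "targets": [
    [[0, 0, 0, 0, 0, 0], [0, 0, 0, 0, 0, 0], [0, 0, 0, 0, 0, 0], [0, 0, 0, 0, 0, 0], [0, 0, 0, 0, 0, 0], [0, 0, 0, 0, 0, 0]]
  ],
  "gripper": 1,
  "force": 30
}}

```text
clock: 33.45
tcp_pos: [536.2, -380.2, 67.7]
tcp_rot: [179.9, 0.1, 90.0]
ft_force: [-0.2, 0.3, 6.1]
width: 58.3
gripper_force: 33.1
```

>>> {"fn": "arm_command", "kwargs": {
  "targets": [
    [[0, 0, -0.01, 0, 0, 0], [0, 0, -0.02, 0, 0, 0], [0, 0, -0.025, 0, 0, 0], [0, 0, -0.035, 0, 0, 0], [0, 0, 0, 0, 0, 0], [0, 0, 0, 0, 0, 0]]
  ]
}}

```text
clock: 34.2
tcp_pos: [535.1, -379.2, 155.5]
tcp_rot: [-179.9, -0.1, 90.0]
ft_force: [0.1, 1.0, -2.5]
width: 58.0
gripper_force: 32.6
```

>>> {"fn": "arm_command", "kwargs": {
  "targets": [
    [[0.027, -0.005, 0, 0, 0, 0], [0.0455, -0.0073, 0, 0, 0, 0], [0.0455, -0.0073, 0, 0, 0, 0], [0.0455, -0.0073, 0, 0, 0, 0], [0.0455, -0.0073, 0, 0, 0, 0], [0.0455, -0.0073, 0, 0, 0, 0], [0.0455, -0.0073, 0, 0, 0, 0], [0.0455, -0.0073, 0, 0, 0, 0], [0.0455, -0.0073, 0, 0, 0, 0], [0.0455, -0.0073, 0, 0, 0, 0], [0.037, -0.006, 0, 0, 0, 0], [0, 0, 0, 0, 0, 0]]
  ]
}}

```text
clock: 35.7
tcp_pos: [456.9, 95.8, 154.9]
tcp_rot: [-179.8, -0.0, 90.2]
ft_force: [-0.1, 0.2, -0.7]
width: 58.2
gripper_force: 32.6
```

>>> {"fn": "arm_command", "kwargs": {
  "targets": [
    [[0, 0, 0.03, 0, 0, 0], [0, 0, 0.03, 0, 0, 0], [0, 0, 0.02, 0, 0, 0], [0, 0, 0, 0, 0, 0], [0, 0, 0, 0, 0, 0]]
  ]
}}

```text
clock: 36.33
tcp_pos: [459.2, 93.3, 76.5]
tcp_rot: [180.0, 0.0, 90.0]
ft_force: [0.5, -0.0, -1.2]
width: 58.4
gripper_force: 32.9
```

```bash
python3 look.py w10 cup_red
```

```text
{'cup_red': [([341.8, 73.6], 0.93)]}
[459.57178971  93.54818198  77.03342024] [ 1.79901013e+02 -2.28714253e-03  8.99935310e+01] 36.425 [459.64092919 173.88731686 197.75235426]
```

View pics/w10.png

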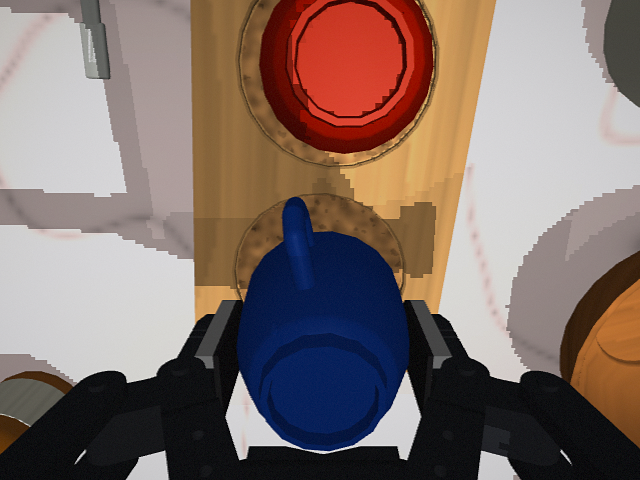

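w10 shows red seated in the third well and blue centred over the fourth. I'll lower blue.

>>> {"fn": "arm_command", "kwargs": {
  "targets": [
    [[0, -0.001, 0.01, 0, 0, 0], [0, 0, 0.008, 0, 0, 0], [0, 0, 0.005, 0, 0, 0], [0, 0, 0.003, 0, 0, 0], [0, 0, 0.001, 0, 0, 0], [0, 0, 0.001, 0, 0, 0], [0, 0, 0, 0, 0, 0], [0, 0, 0, 0, 0, 0]]
  ]
}}

```text
clock: 37.42
tcp_pos: [457.9, 93.8, 48.7]
tcp_rot: [180.0, -0.0, 90.0]
ft_force: [-1.4, -0.1, 3.8]
width: 57.9
gripper_force: 33.5
```

>>> {"fn": "arm_command", "kwargs": {
  "targets": [
    [[0, 0, 0.001, 0, 0, 0], [0, 0, 0, 0, 0, 0]]
  ]
}}

```text
clock: 37.67
tcp_pos: [457.9, 93.9, 48.6]
tcp_rot: [180.0, -0.0, 90.0]
ft_force: [-3.5, -0.1, 14.0]
width: 57.9
gripper_force: 34.6
```

>>> {"fn": "arm_command", "kwargs": {
  "targets": [
    [[0, 0, 0, 0, 0, 0], [0, 0, 0, 0, 0, 0], [0, 0, 0, 0, 0, 0], [0, 0, -0.015, 0, 0, 0], [0, 0, -0.05, 0, 0, 0], [0, 0, -0.06, 0, 0, 0], [0.04, 0, -0.045, 0, 0, 0], [0.05, 0, -0.035, 0, 0, 0], [0.05, 0, -0.035, 0, 0, 0], [0.05, 0, -0.01, 0, 0, 0], [0, 0, 0, 0, 0, 0], [0, 0, 0, 0, 0, 0]]
  ],
  "gripper": -0.8
}}

```text
clock: 39.17
tcp_pos: [457.3, 283.4, 296.5]
tcp_rot: [-179.9, 0.1, 90.0]
ft_force: [0.5, -0.0, -0.2]
width: 76.7
gripper_force: 0.0
```

```bash
python3 look.py w11 cup_yellow cup_green cup_red cup_blue
python3 - <<'E'
from h import *;import pickle
np.set_printoptions(precision=1,suppress=True)
c,im,d=pickle.load(open('w11.pkl','rb')); a=np.radians(-4.656); o=np.array([469.4,229])
for q in d:
    for uv,s in d[q]:
        p=onz(c,uv,16)[:2]-o; print(q,s,np.array([[np.cos(a),np.sin(a)],[-np.sin(a),np.cos(a)]])@p)
optics.camera('top'); t=cam('top')
for q in CUPS+['saucer_'+k[4:] for k in CUPS]: print(q,[x['uv'] for x in spotter.pinpoint(q,'top')])
cv2.imwrite('pics/top1.png',optics.camera('top')[:,:,::-1])
E
```

```text
{'cup_yellow': [([349.7, 92.6], 0.67)], 'cup_green': [([332.4, 280.0], 0.21)], 'cup_red': [([334.5, 278.4], 0.82)], 'cup_blue': [([325.4, 352.7], 0.93)]}
[457.76072269 282.69617045 296.96909037] [-1.79961818e+02  2.53196540e-02  8.99197053e+01] 39.425 [457.83067911 364.16079448 417.66210714]
cup_yellow 0.67 [  1.2 136.8]
cup_green 0.21 [  2.  -48.6]
cup_red 0.82 [  4.  -46.6]
cup_blue 0.93 [   2.1 -136.6]
cup_yellow [[450.0, 171.7], [182.6, 244.6]]
cup_green [[211.2, 251.8]]
cup_red [[249.4, 254.8]]
cup_blue [[285.6, 255.6]]
saucer_yellow [[350.9, 184.3]]
saucer_green [[485.0, 318.2], [215.0, 247.1], [382.1, 180.7]]
saucer_red [[420.0, 176.2]]
saucer_blue [[449.4, 172.6]]
```

View pics/w11.png

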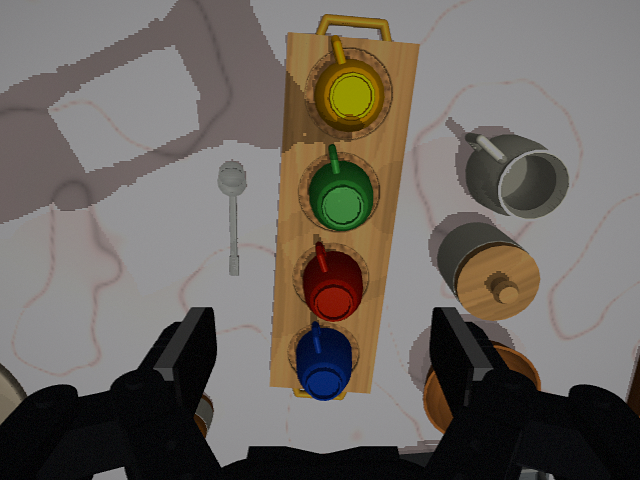

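View pics/top1.png

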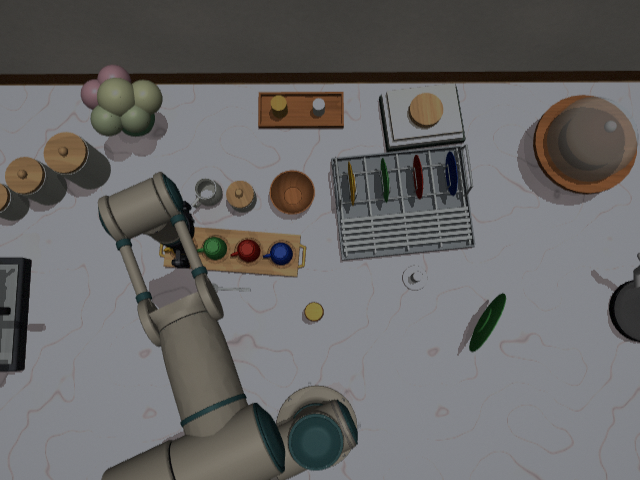

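In w11 all four cups sit flat and inside their wells: yellow (350,95), green (342,195), red (333,283), blue (325,362). Their positions come out within about 4 mm of centre, except that green's detection was poor and I judged it by eye. top1 shows the four saucers where they stood, at (352,183), (385,180), (418,177), (451,173). The arm is clear of everything.

```bash
python3 -c "
from bench import bot
print(bot.finish_job())"
```

```text
the job is handed in; nothing more can be done
None
```

I handed the job in at about 40 s: all four cups sit upside down in the rack wells, yellow, green, red, blue from left to right, and the saucers stand where they were; no verdict came back.

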